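# Couple the quick-release head onto the ball stand and latch it

### The arm

A 6-joint arm with a two-finger parallel gripper is mounted at the origin on a cart in front of the work surface, level with it; the furniture and walls round the work are solid. World frame = base frame: x ahead of the robot, y to its left, z up, the work surface at z = 0. Lengths are in m, angles in rad, forces in N, time in s.
With the tool pointing down it reaches from about 0.3 to 0.875 m from the base axis. Payload 6.4 kg.
Tool frame: the origin (TCP) lies between the finger pads; the fingertips stand ctrl.finger_overhang ahead of it and the grasp point (between the pads) is the TCP (ctrl.finger_overhang is the distance from the TCP to the fingertips, in m); z points along the fingers, y is the direction in which the jaws open and shut (so a half turn about z gives the same grasp; the last joint's range is limited). The gripper opens to 85 mm and grips with 20 to 120 N. Pads are 22 mm wide; open, the fingers measure 114 mm over their backs; the gripper's body (76 mm by 85 mm) begins 54 mm behind the grasp point. The pads swing forward as they close: fully open they stand 13 mm farther back than shut.
Start: joints at [1, 0.181, 1.607, -0, 1.354, -0.206], TCP at [0.205, 0.537, 0.25] pointing down, gripper open.
Joint ranges: [-2.99, 2.99], [-0.89, 2.07], [0.3, 2.58], [-1.14, 4.28], [0, 2.63], [-3.12, 3.12]. Speed limits (rad/s): [2.57, 2.57, 3.01, 3.14, 3.14, 3.14].

### API

Orientations are given as a unit quaternion [w, x, y, z].
In Python, from bench import ctrl gives the robot as it stands.
- The arm moves only by the shell command python3 -m inch 'ROWS' [OPENING]. ROWS is JSON, a list of rows, each an object with "travel": the shift along the tool's x, y, z in mm, a list of three; "twist": the turn about the tool's z in rad. A call has 1 to 5 rows; each row is the pose to reach, as a shift and turn from the pose commanded when the call began, along the tool's axes at that moment; what a row does not reach only later rows make up. A row lasts 1/12 s, in which the tool goes at most 41.7 mm and 7.16 degrees, less where a joint would pass 70% of its speed; a pose out of reach is approached as far as the arm can. A call with a gripper value outside its range is refused whole. OPENING is the closure in counts, from 0 (fully open) to 255 (shut), set as the call begins (- or left out, the last holds). The fingers move at their own pace and stop on an object; the grip force is fixed at half the most. Time passes only in rows, so rows that repeat a pose let the fingers close. It gives the time, the measured TCP pose, the force and the opening at its end, in the units of the state.
- ctrl.get_obs(): the state, without advancing time (a new reading comes with each control period).
- ctrl.camera(name): name is "scene" or "top" or "wrist"; returns a dict with "img" (384x512x3 uint8, blue, green, red), "mtx" (3x3 intrinsics, pixels), "extrinsics" (4x4, takes a point from camera to world coordinates). Camera axes: x right, y down, z forward; pixel columns grow to the right and rows downward; lengths in m; the calibration is good to about 2 mm. A picture is of the moment at which its call begins. There is no depth.
- ctrl.hand_in(): hands the job in, once; it reports no verdict.
The state is a dict: "time_s": time; "q": joint angles; "dq": joint speeds; "joint_efforts": joint torques, N m; "eef_pos": TCP position; "eef_rot": TCP orientation; "wrist_force": force on the tool from outside, world axes, zero at the start; "torque": the same for the moment, N m; "opening": opening from 0.0 (shut) to 1.0 (fully open).
Only numpy, scipy, OpenCV 4.12 (cv2) and the standard library are available. Lean on these libraries where they do the work, as an engineer would, in place of code of your own. Each camera call takes 0.05 s, during which the arm holds its last target. There are 200 camera calls.

### The job

Lower the loose quick-release head onto the stand so that its socket takes the ball, and press it down, gently but firmly, until it clicks fully home with its underside flush on the stand's round table and its latch lever still up. Only then let go and press the latch lever all the way down, and leave the head latched on the stand. Never push so hard that the table sinks on its overload spring, and leave the timer, the beaker and the tin alone.

Things in the scene. Friction and masses are not known exactly. Their poses are not given: they have to be found in the camera images.
- coupler: Loose quick-release head, 0.26 to 0.42 kg, upright on the worktop. Origin: centre of its flat underside, on the socket's axis; z up. Aluminium ring housing, radius 34 mm, z 0 to 24 mm; heel 30 mm wide, 12 high out to x = -58; neck, radius 18 mm, to z 36; dark grip block, z 36 to 75. Latch lever on the -x side, a rod boss (radius 9, axis z 60, to x = 30 mm) on the +x side.
- grip (a point): Centre of the head's grip block, 58 mm above the underside on the socket's axis. Block 30 mm (x) by 28 mm (y), to be held by its two flat grooved y faces.
- socket (a point): Centre of the socket's mouth, in the underside (the head's origin). Round bore, 26.4 mm diameter, 30 mm deep. Three spring plungers 14.5 mm up the bore stop the ball with the head still about 11 mm too high; pressing past them takes a total downward force of some 9 to 15 N, weight included, up to the last 2 mm. Then it lands hard on the table. Keep the push under 20 N.
- stand: Stand, bolted down: grey foot 140 x 120 x 12 mm, collar, steel column, round flat table (radius 60 mm) with a 24 mm steel ball on a 9 mm neck. Origin: centre of the foot's underside; table and ball lie on the vertical axis through it. The ball's centre is 17 mm, its top 29 mm above the table.
- collar_top (a point): Top of the stand's collar, 46 mm above the worktop on the stand's axis. Out of it rises the telescopic column: the table's top, on which the head must land, is 62 to 98 mm above the worktop, set differently every time and not measured, so it must be felt for. The head may face any way round.
- latch_lever (a joint): Lever angle, rad: 0 = fully up (starts open, at 0.12 to 0.22), 0.75 = fully down (latched, its tongue under the ball). Friction hinge: stays where left, needs 2 to 8 N at the smooth pad (least when pushed along its arc) and has a hard stop. Hinge axis parallel to the head's y through (-20, 0, 29) mm of the head. If the head is not home, the ball blocks the tongue and the lever stops short.
- lever_pad (a point): Centre of the upper face of the black finger pad (24 x 24 x 8 mm) at the lever's end. In the head's frame: (-20 - 38 cos a + 4 sin a, 0, 29 + 38 sin a + 4 cos a) mm, with a = 0.90 - lever angle; that is (-41, 0, 61) with the lever up, (-57, 0, 39) with it down: it swings outward and down; raised, its face looks up and inward.
- seat_pin (a joint): Rise, in m, of the steel indicator pin (6 mm diameter) out of the top of the grip block: 0 = socket empty (pin 1.5 mm proud), 0.005 = ball fully home. Lifted by the ball; it resists with its own weight only.
- timer: White digital timer, 62 x 62 x 19 mm, a bystander. Origin: centre of its underside.
- beaker_50: Small glass beaker, 47 mm wide, 59 mm high, a bystander. Origin: centre of its underside.
- sample_tin_1: Round lidded tin, 58 mm wide, 34 mm high, a bystander. Origin: centre of its underside.
- overload (a joint): Sink, in m, of the stand's table and ball on the overload spring in the column: 0 = normal. The spring is preloaded: the table stands firm up to a downward push of 25 N, head's weight included, then yields by 1 mm for each further 3 N (8 mm at most) and comes back. A sink of more than 1 mm means the head or its lever was forced.
Mind the look-alikes: they are no part of the job. Leave any orange or purple look-alike of the coupler alone.

How it is judged:
On the way:
1. the head is fully home on the ball, upright, with its lever still up (value of joint seat_pin above 0.0038 m and horizontal distance between coupler and stand below 0.003 m and angle between coupler's own z axis and vertical below 0.06 rad and value of joint latch_lever below 0.4 rad), for 0.2 s.
At the end, for the whole second after the job is handed in: The latch lever is down (joint above 0.68 of 0.75 rad), the head is home on the ball (seat pin risen more than 3.8 mm of 5, axis within 3 mm of the stand's, upright within 0.06 rad) and at rest (value of joint latch_lever above 0.68 rad and value of joint seat_pin above 0.0038 m and horizontal distance between coupler and stand below 0.003 m and angle between coupler's own z axis and vertical below 0.06 rad and linear speed of coupler below 0.01 m/s); the robot touches nothing.
It fails at once if the head is forced: the stand's table is pushed down more than 1 mm on its overload spring (value of joint overload above 0.001 m).
It fails at once if the timer is pushed more than 20 mm (distance of timer from where it was at the start of the episode above 0.02 m).
It fails at once if the beaker is pushed more than 20 mm (distance of beaker_50 from where it was at the start of the episode above 0.02 m).
It fails at once if the tin is pushed more than 20 mm (distance of sample_tin_1 from where it was at the start of the episode above 0.02 m).
It also fails if it takes over 64 s, if anything falls off the work surface, if the arm or the gripper's body presses on something with over 40 N, if the wrist force passes 120 N, or if a joint passes its speed limit or range.

## Working session

There is one attempt and no reset: what is moved stays moved. The work goes in short steps, Python scripts to look and compute and a shell command to move; the robot and the scene stay as the last step left them, time stands still between calls to the robot, and variables do not carry over. Pictures are saved under pics/ and viewed, about 8 in all and at most 12, crops included, and the job is handed in when it is done.

```bash
mkdir -p pics
cat > h.py <<'E'
import numpy as np, cv2, json
from bench import ctrl
def snap(name,fn):
    c=ctrl.camera(name); cv2.imwrite(f'pics/{fn}.png',c['img'])
    np.savez(f'pics/{fn}.npz',K=c['mtx'],T=c['extrinsics']); return c
def ray(fn,u,v):
    d=np.load(f'pics/{fn}.npz'); r=d['T'][:3,:3]@np.linalg.inv(d['K'])@[u,v,1]; return d['T'][:3,3],r
def atz(fn,u,v,z):
    o,r=ray(fn,u,v); return o+r*(z-o[2])/r[2]
def proj(fn,p):
    d=np.load(f'pics/{fn}.npz'); q=d['T'][:3,:3].T@(np.array(p)-d['T'][:3,3]); q=d['K']@q; return q[:2]/q[2]
def crop(fn,out,u0,v0,u1,v1,s):
    i=cv2.imread(f'pics/{fn}.png')[v0:v1,u0:u1]; cv2.imwrite(f'pics/{out}.png',cv2.resize(i,None,fx=s,fy=s,interpolation=cv2.INTER_CUBIC))
E
python3 - <<'E'
from h import *
for n in("top","scene"):
    c=snap(n,n+'0'); print(c['mtx'].round(1).tolist(),c['extrinsics'].round(3).tolist())
a=cv2.imread('pics/top0.png');b=cv2.imread('pics/scene0.png')
cv2.imwrite('pics/both.png',cv2.resize(np.vstack([a,b]),None,fx=.78,fy=.78))
print(ctrl.get_obs(),ctrl.finger_overhang)
E
```

```text
[[490.2, 0.0, 250.2], [0.0, 490.2, 193.6], [0.0, 0.0, 1.0]] [[-0.011, -0.976, 0.217, 0.285], [-1.0, 0.012, -0.001, -0.037], [-0.002, -0.217, -0.976, 1.249], [0.0, 0.0, 0.0, 1.0]]
[[484.8, 0.0, 255.7], [0.0, 484.8, 195.6], [0.0, 0.0, 1.0]] [[0.846, -0.213, 0.489, -0.166], [-0.533, -0.362, 0.764, -1.137], [0.015, -0.908, -0.42, 0.698], [0.0, 0.0, 0.0, 1.0]]
{'time_s': 0.1, 'q': array([ 9.99666624e-01,  1.81462892e-01,  1.60791768e+00, -1.35543506e-05,
        1.35377003e+00, -2.06306077e-01]), 'dq': array([-2.57310771e-04, -4.09762195e-04, -1.99009160e-03,  3.04993626e-04,
        8.93424623e-04,  8.71205317e-05]), 'joint_efforts': array([ 9.54536154e-04, -4.45876908e+01, -3.52242672e+01, -2.16549456e-04,
        4.03961370e-03,  1.03474733e-05]), 'eef_pos': array([0.20488593, 0.5367627 , 0.2494717 ]), 'eef_rot': array([-2.89110366e-04,  1.81400402e-01,  9.83409013e-01, -7.23369181e-04]), 'wrist_force': array([ 0.06493427,  0.31195689, -0.2060385 ]), 'torque': array([ 0.00520521, -0.00855402, -0.03688727]), 'opening': 1.0023272817977655} 0.019
```

View pics/top0.png

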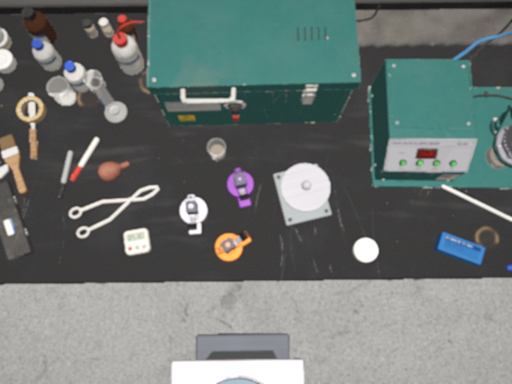

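View pics/scene0.png

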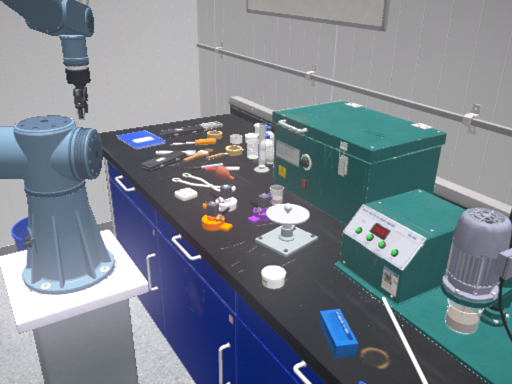

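The top view shows the plain aluminium head at (194,210), with purple at (240,185), orange at (229,247), the stand at (305,188) and the timer at (137,241). I'll enlarge that area.

Run:
```python
from h import *
crop('top0','c1',170,160,340,240,4.7)
crop('scene0','c2',195,175,325,260,6)
a=cv2.imread('pics/c1.png');b=cv2.imread('pics/c2.png');print(a.shape,b.shape)
```

```text
(376, 799, 3) (510, 780, 3)
```

View pics/c1.png

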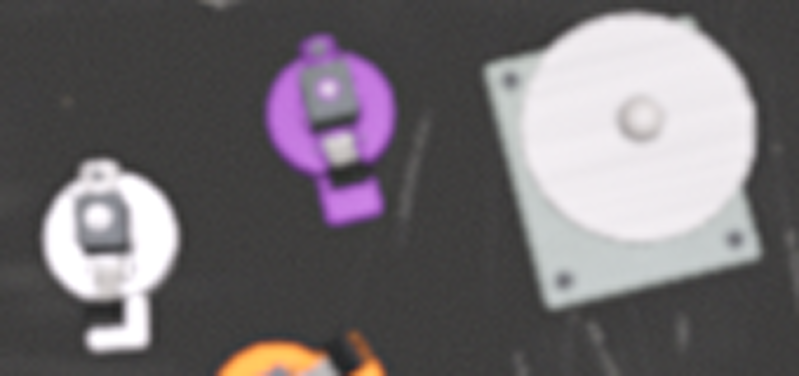

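The crop shows the head's ring centred at crop (111,236), its lever pointing at the robot and its block top near (103,220). The foot's corners are at (485,65), (762,255) and (550,310), the disc is at (640,126) and the ball at (641,119).

```bash
python3 - <<'E'
from h import *
f=lambda u,v:(170+(u)/4.7-.4,160+v/4.7-.4)
for n,p,z in [('ring',(111,236),.024),('blk',(103,221),.075),('boss',(98,165),.060),('heel',(119,338),.012),
 ('fc1',(485,65),.012),('fc2',(762,255),.012),('fc3',(550,310),.012),('disc62',(640,126),.062),('disc98',(640,126),.098),('ball',(641,119),.08+.029)]:
    print(n,atz('top0',*f(*p),z).round(4)[:2])
E
python3 -m inch '[{"travel":[0,0,0],"twist":-0.12},{"travel":[0,0,0],"twist":-0.24},{"travel":[0,0,0],"twist":-0.36},{"travel":[0,0,0],"twist":-0.43}]' 0
```

```text
ring [0.5177 0.1079]
blk [0.516  0.1062]
boss [0.5491 0.1111]
heel [0.4638 0.1043]
fc1 [ 0.6141 -0.097 ]
fc2 [ 0.5053 -0.2456]
fc3 [ 0.4764 -0.1293]
disc62 [ 0.5664 -0.1759]
disc98 [ 0.5579 -0.1717]
ball [ 0.559 -0.171]
time_s: 0.43
eef_pos: [0.2049, 0.5369, 0.2497]
eef_rot: [-0.0, -0.036, 0.999, -0.0]
wrist_force: [0.1, 0.5, -0.4]
opening: 1.002
```

```bash
python3 -m inch '[{"travel":[-21.5,-34.7,0],"twist":0},{"travel":[-43,-69.4,0],"twist":0},{"travel":[-64.5,-104.1,0],"twist":0},{"travel":[-86,-138.8,0],"twist":0},{"travel":[-107.5,-173.5,0],"twist":0}]'
python3 -m inch '[{"travel":[-21.5,-34.7,0],"twist":0},{"travel":[-43,-69.4,0],"twist":0},{"travel":[-64.5,-104.1,0],"twist":0},{"travel":[-86,-138.8,0],"twist":0},{"travel":[-107.5,-173.5,0],"twist":0}]'
python3 -m inch '[{"travel":[-21.5,-34.7,0],"twist":0},{"travel":[-43,-69.4,0],"twist":0},{"travel":[-65,-104,0],"twist":0},{"travel":[-65,-104,0],"twist":0},{"travel":[-65,-104,0],"twist":0}]'
python3 - <<'E'
from h import *
c=snap('wrist','w1'); print(c['mtx'].round(1).tolist(),c['extrinsics'].round(3).tolist())
E
```

```text
time_s: 0.85
eef_pos: [0.324, 0.3694, 0.2499]
eef_rot: [-0.0, -0.033, 0.999, -0.0]
wrist_force: [0.6, 0.1, -0.3]
opening: 0.999
time_s: 1.27
eef_pos: [0.4428, 0.2031, 0.2502]
eef_rot: [-0.0, -0.033, 0.999, 0.0]
wrist_force: [0.8, 0.1, -0.0]
opening: 1.001
time_s: 1.68
eef_pos: [0.5145, 0.1034, 0.2496]
eef_rot: [-0.001, -0.031, 1.0, 0.0]
wrist_force: [-0.7, 0.2, -0.6]
opening: 1.003
[[319.3, 0.0, 257.1], [0.0, 319.3, 188.2], [0.0, 0.0, 1.0]] [[-0.062, 0.954, 0.292, 0.439], [0.998, 0.059, 0.019, 0.099], [0.0, 0.293, -0.956, 0.372], [0.0, 0.0, 0.0, 1.0]]
```

View pics/w1.png

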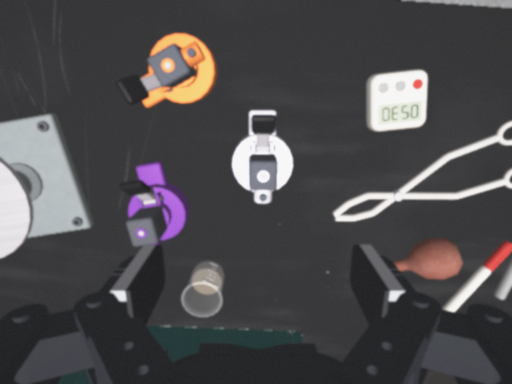

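In the wrist view the head's ring is at (262,163), its pin at (263,177), its boss at (262,197) and its pad at (263,124), with the beaker at (205,285). I'll enlarge the head for an accurate centre and yaw.

Run:
```python
from h import *
crop('w1','c3',215,100,315,215,5)
for n,p,z in [('ring',(262.5,163),.024),('pin',(263,177),.0765),('boss',(262.5,197),.06),('beakertop',(202,298),.059),('beakerbot',(208,275),0)]:
    print(n,atz('w1',*p,z).round(4)[:2])
```

```text
ring [0.5158 0.1101]
pin [0.5178 0.1099]
boss [0.5435 0.1114]
beakertop [0.6699 0.0505]
beakerbot [0.6772 0.0488]
```

View pics/c3.png

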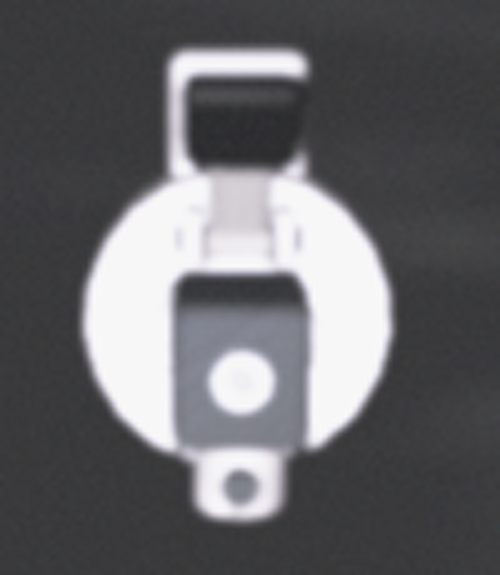

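Run:
```python
from h import *
f=lambda u,v:(215+u/5-.4,100+v/5-.4)
P={n:atz('w1',*f(*p),z)[:2] for n,p,z in [('ring',(238,318),.024),('pin',(242,381),.0765),('boss',(240,487),.069),('heel',(238,50),.012),('padfar',(246,90),.06)]}
for k,v in P.items(): print(k,v.round(4), np.degrees(np.arctan2(*(P['pin']-v)[::-1])).round(1))
o=ctrl.get_obs(); print(o['eef_pos'],o['eef_rot'],o['wrist_force'])
from scipy.spatial.transform import Rotation as R
w,x,y,z=o['eef_rot'];M=R.from_quat([x,y,z,w]).as_matrix();print(M.round(3))
for k in P: print(k,(M.T@np.r_[P[k]-o['eef_pos'][:2],0]*1000).round(1))
```

```text
ring [0.516  0.1098] -2.2
pin [0.5166 0.1098] 0.0
boss [0.5405 0.1112] -176.8
heel [0.4588 0.1062] 3.6
padfar [0.4635 0.1073] 2.7
[0.51372495 0.10478547 0.24964617] [-7.89795234e-04 -3.15302436e-02  9.99502461e-01  2.24966742e-04] [ 0.25378041 -0.06725495 -0.43861414]
[[-0.998 -0.063 -0.002]
 [-0.063  0.998  0.   ]
 [ 0.002  0.    -1.   ]]
ring [-2.6  4.9 -0. ]
pin [-3.2  4.8 -0. ]
boss [-27.1   4.7  -0. ]
heel [54.7  4.9  0.1]
padfar [50.   5.6  0.1]
```

```bash
python3 -m inch '[{"travel":[-3,5,35],"twist":0},{"travel":[-3,5,70],"twist":0},{"travel":[-3,5,105],"twist":0},{"travel":[-3,5,120],"twist":0},{"travel":[-3,5,120],"twist":0}]'
python3 -m inch '[{"travel":[0,0,24],"twist":0},{"travel":[0,0,48],"twist":0},{"travel":[0,0,66],"twist":0},{"travel":[0,0,72],"twist":0},{"travel":[0,0,72],"twist":0}]'
```

```text
time_s: 2.15
eef_pos: [0.5121, 0.1122, 0.1258]
eef_rot: [-0.005, -0.034, 0.999, 0.0]
wrist_force: [-0.7, -0.7, -0.4]
opening: 1.003
time_s: 2.57
eef_pos: [0.5157, 0.1114, 0.058]
eef_rot: [-0.001, -0.033, 0.999, 0.0]
wrist_force: [-0.2, -0.1, 0.8]
opening: 0.996
```

```bash
python3 -m inch '[{"travel":[0,-1,0],"twist":0},{"travel":[0,-1,0],"twist":0},{"travel":[0,-1,0],"twist":0},{"travel":[0,-1,0],"twist":0},{"travel":[0,-1,0],"twist":0}]' 255
python3 -m inch '[{"travel":[0,-1,0],"twist":0},{"travel":[0,-1,0],"twist":0},{"travel":[0,-1,0],"twist":0},{"travel":[0,-1,0],"twist":0},{"travel":[0,-1,0],"twist":0}]'
```

```text
time_s: 2.98
eef_pos: [0.5174, 0.1094, 0.0594]
eef_rot: [0.001, -0.033, 0.999, -0.0]
wrist_force: [-2.1, 1.0, 1.8]
opening: 0.319
time_s: 3.4
eef_pos: [0.5174, 0.1092, 0.0593]
eef_rot: [0.001, -0.032, 0.999, 0.001]
wrist_force: [-0.5, 4.1, 4.9]
opening: 0.319
```

```bash
python3 -m inch '[{"travel":[0,0,-15],"twist":0},{"travel":[0,0,-50],"twist":0},{"travel":[0,0,-90],"twist":0},{"travel":[0,0,-130],"twist":0},{"travel":[0,0,-155],"twist":0}]'
python3 -m inch '[{"travel":[0,0,-10],"twist":0},{"travel":[0,0,-10],"twist":0},{"travel":[0,0,-10],"twist":0},{"travel":[0,0,-10],"twist":0},{"travel":[0,0,-10],"twist":0}]'
python3 - <<'E'
from h import *
o=ctrl.get_obs(); print(o['eef_pos'],o['eef_rot'],o['wrist_force'],o['torque'])
snap('wrist','w2'); 
print(np.load('pics/w2.npz')['T'].round(3))
E
```

```text
time_s: 3.82
eef_pos: [0.5174, 0.1085, 0.2167]
eef_rot: [0.001, -0.033, 0.999, -0.0]
wrist_force: [1.4, 0.3, -4.3]
opening: 0.323
time_s: 4.23
eef_pos: [0.5151, 0.1086, 0.2203]
eef_rot: [-0.003, -0.033, 0.999, 0.0]
wrist_force: [0.7, -0.0, -4.9]
opening: 0.319
[0.5150589  0.1085534  0.22032076] [-2.62866450e-03 -3.25354651e-02  9.99467115e-01  1.38849695e-04] [ 0.69532545 -0.03130906 -4.89817902] [-0.05058625 -0.0224588  -0.01972311]
[[-0.066  0.955  0.288  0.44 ]
 [ 0.998  0.063  0.02   0.104]
 [ 0.001  0.289 -0.957  0.343]
 [ 0.     0.     0.     1.   ]]
```

View pics/w2.png

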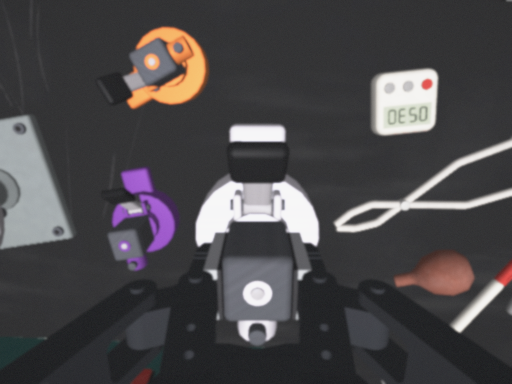

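The head hangs straight in the jaws, pin at (258,293). Next I'll go part-way to the stand and take a close look at the ball and disc.

```bash
python3 -m inch '[{"travel":[-0.5,-35,0],"twist":0},{"travel":[-1,-70,0],"twist":0},{"travel":[-2,-105,0],"twist":0},{"travel":[-2,-130,0],"twist":0},{"travel":[-2,-130,0],"twist":0}]'
python3 -m inch '[{"travel":[0,0,0],"twist":0},{"travel":[0,0,0],"twist":0},{"travel":[0,0,0],"twist":0}]'
python3 - <<'E'
from h import *
print(atz('w2',257.5,293,.2203+.0185).round(4))
o=ctrl.get_obs(); print(o['eef_pos'],o['eef_rot'],o['wrist_force'])
snap('wrist','w3'); i=cv2.imread('pics/w3.png')
cv2.imwrite('pics/w3b.png',cv2.resize(i[40:384,0:330],None,fx=1.7,fy=1.7,interpolation=cv2.INTER_CUBIC))
E
```

```text
time_s: 4.7
eef_pos: [0.5271, -0.0255, 0.222]
eef_rot: [-0.001, -0.031, 1.0, -0.001]
wrist_force: [-0.5, -0.6, -4.7]
opening: 0.318
time_s: 4.95
eef_pos: [0.5267, -0.0201, 0.2225]
eef_rot: [-0.001, -0.033, 0.999, 0.0]
wrist_force: [0.5, 0.5, -4.5]
opening: 0.317
[0.5126 0.109  0.2388]
[ 0.52674957 -0.02006659  0.22253405] [-6.96988517e-04 -3.29957864e-02  9.99455167e-01  4.02298095e-04] [ 0.53705259  0.49930906 -4.45997572]
```

View pics/w3b.png

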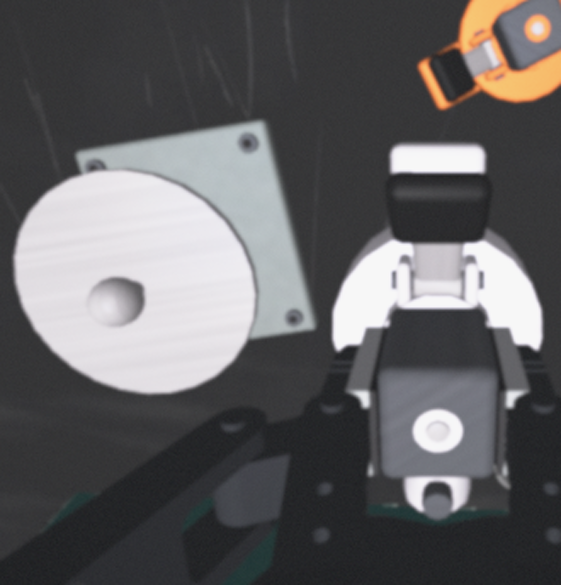

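The picture (1.7x, v offset 40) shows three foot corners at (77,153), (264,121) and (315,328). The disc spans 14–257 by 169–393, the ball is at (116,302), and the head's pin is at (437,431). I'll fit the stand axis and table height jointly.

```bash
cat > fit.py <<'E'
from h import *
from scipy.optimize import least_squares
th=np.linspace(0,2*np.pi,181)
g=lambda u,v:np.array([u/1.7-.2,40+v/1.7-.2]); f=lambda u,v:np.array([170+u/4.7-.4,160+v/4.7-.4])
M={'w3':dict(c=[g(77,153),g(264,121),g(315,328)],d=[g(14,169),g(257,393)],b=g(116,302)),
   'top0':dict(c=[f(762,255),f(550,310),f(485,65)],d=[f(522,12),f(757,241)],b=f(641,119))}
def res(p,fn,px):
    X,Y,h,a=p; ca,sa=np.cos(a),np.sin(a); m=M[fn]; r=[]
    q=lambda x,y,z:proj(fn,[X+ca*x-sa*y,Y+sa*x+ca*y,z])
    for (x,y),c in zip([(-.07,-.06),(-.07,.06),(.07,.06)],m['c']): r+=list(q(x,y,.012)-c)
    D=np.array([q(.06*np.cos(t),.06*np.sin(t),h) for t in th])
    r+=list(D.min(0)-m['d'][0])+list(D.max(0)-m['d'][1])+list(q(0,0,h+.017)-m['b'])
    return np.array(r)/px
for fns in (['w3'],['top0'],['w3','top0']):
    s=least_squares(lambda p:np.concatenate([res(p,n,1) for n in fns]),[.56,-.17,.08,.23])
    print(fns,s.x.round(4),s.fun.round(1))
E
python3 - <<'E'
from fit import *
print('pin',atz('w3',*g(437.5,431),.2225+.0185).round(4), 'ring',atz('w3',*g(437.5,300),.2225-.058+.024).round(4))
E
```

```text
['w3'] [ 0.5585 -0.1684  0.0896  0.2247] [-2.7 -1.1  0.7 -1.1  1.2  1.8 -0.1  0.2 -0.1  0.8  0.9  0. ]
['top0'] [ 0.559  -0.1714  0.0947  0.2328] [ 0.1  0.2 -0.1 -0.3 -0.   0.3  0.   0.3 -0.4 -0.2  0.3 -0.3]
['w3', 'top0'] [ 0.5589 -0.1691  0.0889  0.2254] [-3.3 -0.8 -0.  -0.9  0.7  2.  -0.2  0.5 -0.6  0.6  0.7 -0.  -0.9  0.5
 -1.2 -0.3 -0.8  0.2 -1.1  1.  -1.7  0.3 -0.9  0.4]
pin [ 0.5244 -0.0197  0.241 ] ring [ 0.5144 -0.0203  0.1885]
```

```bash
python3 -m inch '[{"travel":[-6,-36,0],"twist":0},{"travel":[-12,-74,0],"twist":0},{"travel":[-18,-112,0],"twist":0},{"travel":[-24,-140,0],"twist":0},{"travel":[-24,-151,0],"twist":0}]'
python3 -m inch '[{"travel":[0,0,0],"twist":0},{"travel":[0,0,10],"twist":0},{"travel":[0,0,20],"twist":0},{"travel":[0,0,20],"twist":0},{"travel":[0,0,20],"twist":0}]'
python3 - <<'E'
from h import *
o=ctrl.get_obs(); print(o['eef_pos'],o['eef_rot'],o['wrist_force'],o['torque'])
snap('scene','s1');snap('top','t1')
crop('s1','s1a',240,160,340,240,5);crop('t1','t1a',255,150,355,230,5)
cv2.imwrite('pics/st.png',np.hstack([cv2.imread('pics/s1a.png'),cv2.imread('pics/t1a.png')])[:, :, :])
i=cv2.imread('pics/st.png');cv2.imwrite('pics/st.png',cv2.resize(i,None,fx=.8,fy=.8))
E
```

```text
time_s: 5.42
eef_pos: [0.5621, -0.1732, 0.2234]
eef_rot: [0.001, -0.032, 0.999, -0.001]
wrist_force: [0.3, 0.7, -3.3]
opening: 0.319
time_s: 5.83
eef_pos: [0.56, -0.1682, 0.2016]
eef_rot: [-0.001, -0.033, 0.999, 0.001]
wrist_force: [-0.5, -0.7, -3.9]
opening: 0.323
[ 0.5599988  -0.1681564   0.20160978] [-1.45221842e-03 -3.34938856e-02  9.99437417e-01  9.48617975e-04] [-0.53773784 -0.74715821 -3.92593378] [-0.0051545   0.02879796  0.02750247]
```

View pics/st.png

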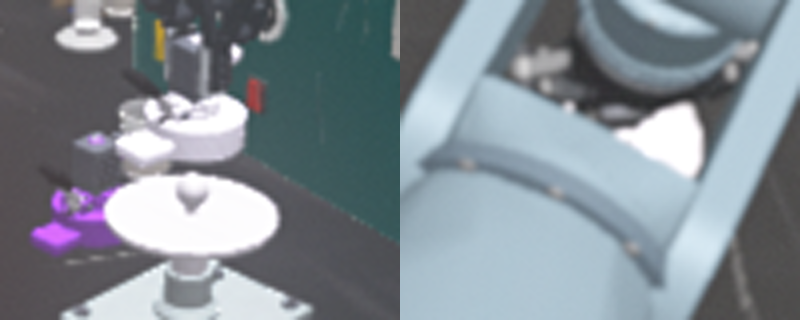

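The scene crop (4x from (240,160)) shows the ball at (192,193), the disc spanning 103–280 and the held ring's right edge at about 247. The top view is hidden by the arm. I'll use the scene view as a cross-check on the lateral offset.

Run:
```python
from h import *
t=np.linspace(0,6.283,181)
c=lambda p:((p-[240,160])*4+1.5).round(1)
e=np.array([[.06*np.cos(a),.06*np.sin(a)] for a in t])
for X,Y in [(.559,-.1695)]:
  for h in(.086,.09,.094):
    D=np.array([c(proj('s1',[X+x,Y+y,h])) for x,y in e]); print('h',h,'disc',D.min(0),D.max(0),'ball',c(proj('s1',[X,Y,h+.017])))
o=ctrl.get_obs()['eef_pos']
for X,Y in [(o[0]-.0018,o[1])]:
    r=np.array([c(proj('s1',[X+x*34/60,Y+y*34/60,o[2]-.058+z])) for x,y in e for z in(0,.024)]); print('ring',r.min(0),r.max(0),'ctr',c(proj('s1',[X,Y,o[2]-.058])))
    print('blockcorners',[c(proj('s1',[X+a*.015,Y+b*.014,o[2]+.017])) for a in(-1,1) for b in(-1,1)])
```

```text
h 0.086 disc [105.2 179.9] [277.7 258.2] ball [192.3 195.6]
h 0.09 disc [105.3 174.9] [278.  252.9] ball [192.5 190.4]
h 0.094 disc [105.4 169.9] [278.4 247.6] ball [192.8 185.2]
ring [145.   88.3] [246.5 161.3] ctr [194.7 140.1]
blockcorners [array([193.5,  49.1]), array([169.1,  35.6]), array([230.1,  40.6]), array([205.4,  27.4])]
```

```bash
python3 -m inch '[{"travel":[0,-0.8,6],"twist":0},{"travel":[0,-0.8,12],"twist":0},{"travel":[0,-0.8,18],"twist":0},{"travel":[0,-0.8,22],"twist":0},{"travel":[0,-0.8,22],"twist":0}]'
python3 -m inch '[{"travel":[0,0,1.5],"twist":0},{"travel":[0,0,3],"twist":0},{"travel":[0,0,4.5],"twist":0},{"travel":[0,0,6],"twist":0},{"travel":[0,0,6],"twist":0}]'
```

```text
time_s: 6.35
eef_pos: [0.5602, -0.1705, 0.1796]
eef_rot: [-0.001, -0.033, 0.999, 0.001]
wrist_force: [-0.1, -0.1, -4.3]
opening: 0.323
time_s: 6.77
eef_pos: [0.5609, -0.1709, 0.175]
eef_rot: [-0.0, -0.033, 0.999, 0.0]
wrist_force: [-0.4, -0.4, -4.5]
opening: 0.325
```

```bash
python3 -m inch '[{"travel":[0,1.5,0],"twist":0},{"travel":[0,1.5,0],"twist":0},{"travel":[0,1.5,0],"twist":0},{"travel":[0,1.5,0],"twist":0}]'
python3 -m inch '[{"travel":[0,0,1],"twist":0},{"travel":[0,0,2],"twist":0},{"travel":[0,0,3],"twist":0},{"travel":[0,0,3],"twist":0}]'
```

```text
time_s: 7.1
eef_pos: [0.561, -0.1694, 0.1754]
eef_rot: [0.0, -0.033, 0.999, -0.0]
wrist_force: [0.2, 0.3, -4.5]
opening: 0.32
time_s: 7.43
eef_pos: [0.5607, -0.1694, 0.1719]
eef_rot: [-0.0, -0.033, 0.999, 0.0]
wrist_force: [-0.1, 1.0, -4.7]
opening: 0.319
```

```bash
python3 -m inch '[{"travel":[0,0,1],"twist":0},{"travel":[0,0,2],"twist":0},{"travel":[0,0,3],"twist":0},{"travel":[0,0,3],"twist":0}]'
python3 -m inch '[{"travel":[0,0,1],"twist":0},{"travel":[0,0,2],"twist":0},{"travel":[0,0,3],"twist":0},{"travel":[0,0,3],"twist":0}]'
```

```text
time_s: 7.77
eef_pos: [0.5606, -0.1696, 0.1692]
eef_rot: [-0.0, -0.033, 0.999, -0.0]
wrist_force: [-1.5, 0.5, -3.1]
opening: 0.315
time_s: 8.1
eef_pos: [0.5603, -0.1698, 0.166]
eef_rot: [-0.001, -0.033, 0.999, -0.0]
wrist_force: [-3.3, -1.6, -2.0]
opening: 0.319
```

```bash
python3 -m inch '[{"travel":[1.2,-0.6,0],"twist":0},{"travel":[1.2,-0.6,0],"twist":0},{"travel":[1.2,-0.6,0],"twist":0},{"travel":[1.2,-0.6,0],"twist":0}]'
python3 -m inch '[{"travel":[0,0,1],"twist":0},{"travel":[0,0,2],"twist":0},{"travel":[0,0,2],"twist":0},{"travel":[0,0,2],"twist":0}]'
```

```text
time_s: 8.43
eef_pos: [0.5599, -0.1699, 0.166]
eef_rot: [0.0, -0.033, 0.999, 0.0]
wrist_force: [-0.9, -0.5, -4.2]
opening: 0.319
time_s: 8.77
eef_pos: [0.5598, -0.17, 0.1641]
eef_rot: [0.0, -0.033, 0.999, 0.0]
wrist_force: [0.6, 0.4, -3.9]
opening: 0.32
```

```bash
python3 -m inch '[{"travel":[0,0,1],"twist":0},{"travel":[0,0,2],"twist":0},{"travel":[0,0,3],"twist":0},{"travel":[0,0,3],"twist":0}]'
python3 -m inch '[{"travel":[0,0,1],"twist":0},{"travel":[0,0,2],"twist":0},{"travel":[0,0,2],"twist":0},{"travel":[0,0,2],"twist":0}]'
```

```text
time_s: 9.1
eef_pos: [0.5597, -0.1701, 0.161]
eef_rot: [-0.0, -0.033, 0.999, 0.0]
wrist_force: [-0.4, -0.1, -3.6]
opening: 0.32
time_s: 9.43
eef_pos: [0.5598, -0.1703, 0.1597]
eef_rot: [0.0, -0.033, 0.999, -0.0]
wrist_force: [-2.2, -0.2, 0.8]
opening: 0.319
```

```bash
python3 -m inch '[{"travel":[0.7,0,0.5],"twist":0},{"travel":[0.7,0,1],"twist":0},{"travel":[0.7,0,1],"twist":0}]'
python3 -m inch '[{"travel":[0,0,0.5],"twist":0},{"travel":[0,0,1],"twist":0},{"travel":[0,0,1],"twist":0}]'
```

```text
time_s: 9.68
eef_pos: [0.5592, -0.1704, 0.1587]
eef_rot: [0.0, -0.033, 0.999, -0.0]
wrist_force: [-1.9, -0.8, 3.3]
opening: 0.32
time_s: 9.93
eef_pos: [0.5593, -0.1705, 0.1576]
eef_rot: [0.0, -0.033, 0.999, -0.0]
wrist_force: [-2.1, -0.9, 3.0]
opening: 0.32
```

```bash
python3 -m inch '[{"travel":[0.4,-0.3,0.5],"twist":0},{"travel":[0.4,-0.3,1],"twist":0},{"travel":[0.4,-0.3,1],"twist":0}]'
python3 -m inch '[{"travel":[0,0,0.5],"twist":0},{"travel":[0,0,1],"twist":0},{"travel":[0,0,1],"twist":0}]'
python3 -m inch '[{"travel":[0,0,0.5],"twist":0},{"travel":[0,0,1],"twist":0},{"travel":[0,0,1],"twist":0}]'
```

```text
time_s: 10.18
eef_pos: [0.5593, -0.1707, 0.1565]
eef_rot: [0.001, -0.033, 0.999, -0.0]
wrist_force: [1.3, -0.9, 1.4]
opening: 0.321
time_s: 10.43
eef_pos: [0.5589, -0.1706, 0.1551]
eef_rot: [0.0, -0.033, 0.999, -0.0]
wrist_force: [2.1, -0.7, 1.0]
opening: 0.319
time_s: 10.68
eef_pos: [0.5585, -0.1704, 0.1538]
eef_rot: [-0.0, -0.033, 0.999, 0.0]
wrist_force: [1.8, -1.4, -0.3]
opening: 0.319
```

```bash
python3 -m inch '[{"travel":[-0.4,-0.2,0.5],"twist":0},{"travel":[-0.4,-0.2,1],"twist":0},{"travel":[-0.4,-0.2,1],"twist":0}]'
python3 -m inch '[{"travel":[0,0,0.5],"twist":0},{"travel":[0,0,1],"twist":0},{"travel":[0,0,1],"twist":0}]'
```

```text
time_s: 10.93
eef_pos: [0.5585, -0.1704, 0.1524]
eef_rot: [-0.001, -0.033, 0.999, 0.0]
wrist_force: [1.2, -0.3, -4.5]
opening: 0.32
time_s: 11.18
eef_pos: [0.5586, -0.1704, 0.1516]
eef_rot: [-0.001, -0.033, 0.999, 0.0]
wrist_force: [0.7, -0.6, -5.6]
opening: 0.318
```

```bash
python3 -m inch '[{"travel":[0,0,0.5],"twist":0},{"travel":[0,0,1],"twist":0},{"travel":[0,0,1],"twist":0}]'
python3 -m inch '[{"travel":[0,0,0.5],"twist":0},{"travel":[0,0,1],"twist":0},{"travel":[0,0,1],"twist":0}]'
```

```text
time_s: 11.43
eef_pos: [0.5588, -0.1705, 0.1508]
eef_rot: [-0.0, -0.033, 0.999, 0.0]
wrist_force: [-0.0, -0.9, -5.3]
opening: 0.318
time_s: 11.68
eef_pos: [0.559, -0.1706, 0.1501]
eef_rot: [-0.0, -0.033, 0.999, 0.0]
wrist_force: [-0.2, 0.3, -4.9]
opening: 0.322
```

```bash
python3 -m inch '[{"travel":[0,0,0.5],"twist":0},{"travel":[0,0,1],"twist":0},{"travel":[0,0,1],"twist":0}]'
python3 -m inch '[{"travel":[0,0,0.5],"twist":0},{"travel":[0,0,1],"twist":0},{"travel":[0,0,1],"twist":0}]'
python3 -m inch '[{"travel":[0,0,0.5],"twist":0},{"travel":[0,0,1],"twist":0},{"travel":[0,0,1],"twist":0}]'
```

```text
time_s: 11.93
eef_pos: [0.5591, -0.1707, 0.1492]
eef_rot: [0.0, -0.033, 0.999, -0.0]
wrist_force: [-0.8, -0.3, -3.3]
opening: 0.317
time_s: 12.18
eef_pos: [0.5591, -0.1707, 0.1492]
eef_rot: [0.0, -0.033, 0.999, -0.0]
wrist_force: [-4.8, 1.4, 5.3]
opening: 0.321
time_s: 12.43
eef_pos: [0.5591, -0.1707, 0.1491]
eef_rot: [0.0, -0.033, 0.999, -0.0]
wrist_force: [-8.6, 3.2, 11.6]
opening: 0.32
```

```bash
python3 -m inch '[{"travel":[0,0,-1],"twist":0},{"travel":[0,0,-1],"twist":0},{"travel":[0,0,-1],"twist":0}]'
python3 - <<'E'
from h import *
snap('wrist','w4');snap('scene','s2')
crop('w4','w4a',195,190,325,350,3);crop('s2','s2a',255,160,325,256,5)
a=cv2.imread('pics/w4a.png');b=cv2.imread('pics/s2a.png');print(a.shape,b.shape)
cv2.imwrite('pics/ws.png',np.hstack([a,b]))
E
```

```text
time_s: 12.68
eef_pos: [0.5592, -0.1707, 0.1492]
eef_rot: [0.0, -0.033, 0.999, -0.0]
wrist_force: [-5.7, 1.5, 6.6]
opening: 0.318
(480, 390, 3) (480, 350, 3)
```

View pics/ws.png

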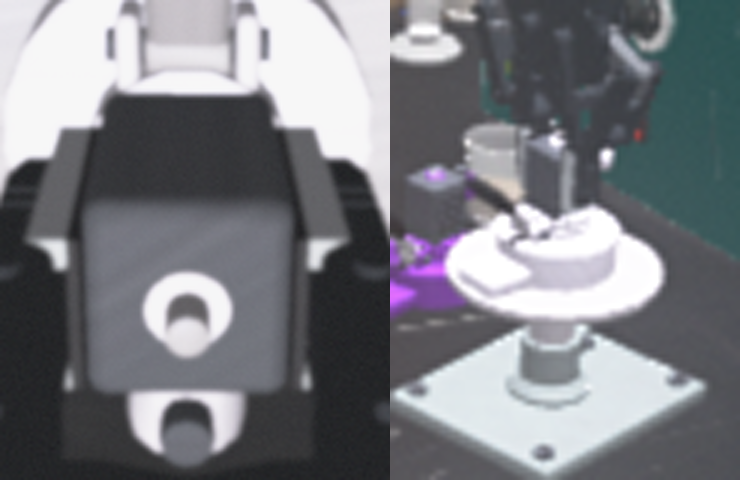

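The pin at crop (188,330) has clearly risen out of the block, the head sits flush on the table, and the lever is still up. I'll relax the force and let go.

```bash
python3 -m inch '[{"travel":[0.8,-0.2,-1],"twist":0},{"travel":[0.8,-0.2,-1],"twist":0},{"travel":[0.8,-0.2,-1],"twist":0}]'
python3 -m inch '[{"travel":[0,0,0],"twist":0},{"travel":[0,0,0],"twist":0},{"travel":[0,0,0],"twist":0},{"travel":[0,0,0],"twist":0},{"travel":[0,0,0],"twist":0}]' 60
python3 -m inch '[{"travel":[0,0,0],"twist":0},{"travel":[0,0,-5],"twist":0},{"travel":[0,0,-15],"twist":0},{"travel":[0,0,-35],"twist":0},{"travel":[0,0,-50],"twist":0}]'
```

```text
time_s: 13.03
eef_pos: [0.5587, -0.1708, 0.1492]
eef_rot: [0.001, -0.033, 0.999, 0.0]
wrist_force: [1.6, 1.2, -1.5]
opening: 0.319
time_s: 13.45
eef_pos: [0.5584, -0.1711, 0.1494]
eef_rot: [0.0, -0.033, 0.999, -0.0]
wrist_force: [0.3, -0.8, 1.0]
opening: 0.762
time_s: 13.87
eef_pos: [0.5585, -0.171, 0.2011]
eef_rot: [0.0, -0.033, 0.999, -0.0]
wrist_force: [1.0, -0.4, -0.3]
opening: 0.761
```

```bash
python3 -m inch '[{"travel":[20,0,-5],"twist":0},{"travel":[45,0,-5],"twist":0},{"travel":[58,0,-5],"twist":0},{"travel":[58,0,-5],"twist":0},{"travel":[58,0,-5],"twist":0}]' 255
python3 -m inch '[{"travel":[0,0,0],"twist":0},{"travel":[0,0,0],"twist":0},{"travel":[0,0,0],"twist":0},{"travel":[0,0,0],"twist":0},{"travel":[0,0,0],"twist":0}]'
python3 - <<'E'
from h import *
snap('wrist','w5');crop('w5','w5a',170,150,340,384,2.5)
E
```

```text
time_s: 14.28
eef_pos: [0.5007, -0.175, 0.2055]
eef_rot: [0.001, -0.032, 0.999, -0.0]
wrist_force: [-0.4, -0.7, 0.2]
opening: 0.054
time_s: 14.7
eef_pos: [0.5007, -0.1746, 0.2041]
eef_rot: [-0.0, -0.033, 0.999, 0.0]
wrist_force: [-0.1, -0.1, -0.1]
opening: -0.0
```

View pics/w5a.png

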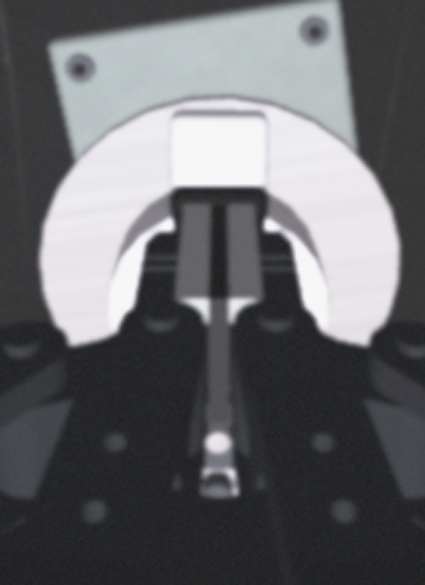

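The closed fingers are centred over the black pad at crop (220,195). Now I'll lower them.

```bash
python3 -m inch '[{"travel":[0,0,8],"twist":0},{"travel":[0,0,16],"twist":0},{"travel":[0,0,22],"twist":0},{"travel":[0,0,24],"twist":0},{"travel":[0,0,24],"twist":0}]'
python3 -m inch '[{"travel":[0,0,1.5],"twist":0},{"travel":[0,0,3],"twist":0},{"travel":[0,0,4.5],"twist":0},{"travel":[0,0,6],"twist":0},{"travel":[0,0,6],"twist":0}]'
```

```text
time_s: 15.17
eef_pos: [0.4998, -0.1743, 0.179]
eef_rot: [-0.001, -0.033, 0.999, 0.001]
wrist_force: [-0.3, -0.2, -1.3]
opening: -0.0
time_s: 15.58
eef_pos: [0.5004, -0.1748, 0.1746]
eef_rot: [-0.0, -0.033, 0.999, -0.0]
wrist_force: [-2.1, 0.4, 2.4]
opening: 0.003
```

Contact is at the expected height, so I'll continue in small steps.

```bash
python3 -m inch '[{"travel":[0,0,1],"twist":0},{"travel":[0,0,2],"twist":0},{"travel":[0,0,3],"twist":0},{"travel":[0,0,4],"twist":0},{"travel":[0,0,4],"twist":0}]'
python3 -m inch '[{"travel":[0,0,1],"twist":0},{"travel":[0,0,2],"twist":0},{"travel":[0,0,3],"twist":0},{"travel":[0,0,4],"twist":0},{"travel":[0,0,4],"twist":0}]'
python3 -m inch '[{"travel":[0,0,1],"twist":0},{"travel":[0,0,2],"twist":0},{"travel":[0,0,3],"twist":0},{"travel":[0,0,4],"twist":0},{"travel":[0,0,4],"twist":0}]'
```

```text
time_s: 16.0
eef_pos: [0.5004, -0.1749, 0.1706]
eef_rot: [0.0, -0.033, 0.999, -0.0]
wrist_force: [-2.0, 0.0, 3.6]
opening: 0.003
time_s: 16.42
eef_pos: [0.5003, -0.1746, 0.1659]
eef_rot: [-0.0, -0.033, 0.999, 0.0]
wrist_force: [-0.9, 0.1, 2.8]
opening: -0.002
time_s: 16.83
eef_pos: [0.5003, -0.1746, 0.1619]
eef_rot: [-0.0, -0.033, 0.999, 0.0]
wrist_force: [-1.6, -0.4, 2.2]
opening: 0.002
```

```bash
python3 -m inch '[{"travel":[0,0,1],"twist":0},{"travel":[0,0,2],"twist":0},{"travel":[0,0,3],"twist":0},{"travel":[0,0,4],"twist":0},{"travel":[0,0,4],"twist":0}]'
python3 -m inch '[{"travel":[0,0,1],"twist":0},{"travel":[0,0,2],"twist":0},{"travel":[0,0,3],"twist":0},{"travel":[0,0,4],"twist":0},{"travel":[0,0,4],"twist":0}]'
python3 -m inch '[{"travel":[0,0,1],"twist":0},{"travel":[0,0,2],"twist":0},{"travel":[0,0,2],"twist":0}]'
```

```text
time_s: 17.25
eef_pos: [0.5004, -0.1746, 0.158]
eef_rot: [-0.0, -0.033, 0.999, 0.0]
wrist_force: [-1.0, -1.4, 1.6]
opening: -0.002
time_s: 17.67
eef_pos: [0.5004, -0.1746, 0.154]
eef_rot: [-0.0, -0.033, 0.999, 0.0]
wrist_force: [-0.8, -0.9, 1.2]
opening: 0.001
time_s: 17.92
eef_pos: [0.5005, -0.1747, 0.1521]
eef_rot: [0.0, -0.033, 0.999, -0.0]
wrist_force: [0.9, -0.2, 1.7]
opening: 0.002
```

```bash
python3 -m inch '[{"travel":[0,0,0.5],"twist":0},{"travel":[0,0,1],"twist":0},{"travel":[0,0,1],"twist":0}]'
python3 -m inch '[{"travel":[0,0,0.5],"twist":0},{"travel":[0,0,1],"twist":0},{"travel":[0,0,1],"twist":0}]'
python3 -m inch '[{"travel":[0,0,0.5],"twist":0},{"travel":[0,0,1],"twist":0},{"travel":[0,0,1],"twist":0}]'
```

```text
time_s: 18.17
eef_pos: [0.5004, -0.1747, 0.1512]
eef_rot: [-0.0, -0.033, 0.999, 0.0]
wrist_force: [0.1, -0.1, 2.4]
opening: -0.002
time_s: 18.42
eef_pos: [0.5004, -0.1747, 0.1502]
eef_rot: [-0.0, -0.033, 0.999, 0.0]
wrist_force: [0.3, -0.4, 1.3]
opening: 0.002
time_s: 18.67
eef_pos: [0.5004, -0.1747, 0.1492]
eef_rot: [-0.0, -0.033, 0.999, 0.0]
wrist_force: [-0.6, -0.2, 2.0]
opening: 0.0
```

```bash
python3 -m inch '[{"travel":[0,0,0.5],"twist":0},{"travel":[0,0,1],"twist":0},{"travel":[0,0,1],"twist":0}]'
python3 -m inch '[{"travel":[0,0,0.5],"twist":0},{"travel":[0,0,1],"twist":0},{"travel":[0,0,1],"twist":0}]'
```

```text
time_s: 18.92
eef_pos: [0.5005, -0.1748, 0.1486]
eef_rot: [-0.0, -0.033, 0.999, -0.0]
wrist_force: [-1.6, 0.7, 4.3]
opening: 0.0
time_s: 19.17
eef_pos: [0.5007, -0.1749, 0.1483]
eef_rot: [0.0, -0.033, 0.999, -0.0]
wrist_force: [-3.6, -0.1, 8.2]
opening: -0.002
```

```bash
python3 -m inch '[{"travel":[0,0,0.6],"twist":0},{"travel":[0,0,0.6],"twist":0}]'
python3 -m inch '[{"travel":[0,0,-10],"twist":0},{"travel":[0,0,-30],"twist":0},{"travel":[20,0,-65],"twist":0},{"travel":[40,0,-95],"twist":0},{"travel":[40,0,-95],"twist":0}]'
python3 - <<'E'
from h import *
snap('wrist','w6');snap('scene','s3')
crop('w6','a',190,190,330,350,3);crop('s3','b',255,160,325,256,5)
cv2.imwrite('pics/ws3.png',np.hstack([cv2.imread('pics/a.png'),cv2.imread('pics/b.png')]))
E
```

```text
time_s: 19.33
eef_pos: [0.5007, -0.175, 0.1481]
eef_rot: [0.0, -0.033, 0.999, -0.0]
wrist_force: [-4.6, 1.5, 11.2]
opening: -0.004
time_s: 19.75
eef_pos: [0.4611, -0.1788, 0.2479]
eef_rot: [0.003, -0.033, 0.999, -0.003]
wrist_force: [1.8, -0.6, 0.6]
opening: 0.0
```

View pics/ws3.png

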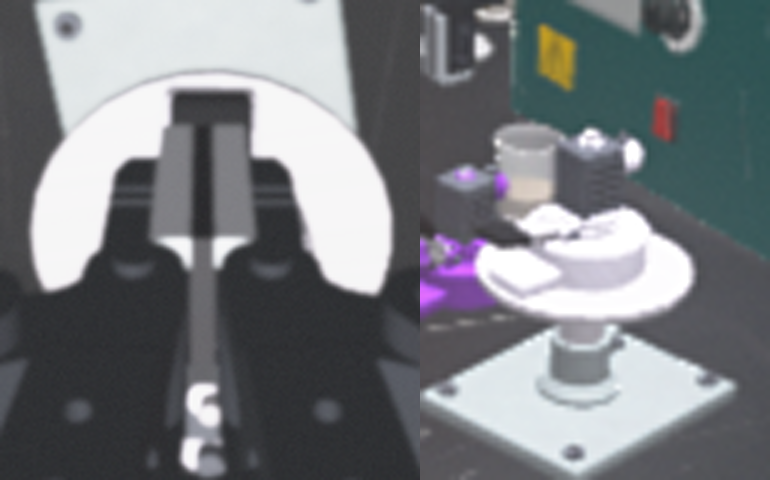

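```bash
python3 -m inch '[{"travel":[0,35,0],"twist":0},{"travel":[0,70,0],"twist":0},{"travel":[0,95,0],"twist":0},{"travel":[0,95,0],"twist":0},{"travel":[0,95,0],"twist":0}]'
python3 - <<'E'
from h import *
snap('wrist','w7'); H=np.array([.558,-.1705,.0905]); y=.063
for L in(.55,.68,.75):
    a=.9-L; out=[]
    for s in(-.012,.012):
        p=np.array([-.020-.038*np.cos(a)+.004*np.sin(a)+s*np.cos(a),0,.029+.038*np.sin(a)+.004*np.cos(a)-s*np.sin(a)])
        w=H+[p[0]*np.cos(y),p[0]*np.sin(y),p[2]]; out.append(((proj('w7',w)-[0,120])*2.5).round(0))
    print(L,out)
crop('w7','w7a',0,120,300,344,2.5)
print((proj('w7',H+[0,0,.0815])-[0,120])*2.5)
E
```

```text
time_s: 20.27
eef_pos: [0.454, -0.0812, 0.2404]
eef_rot: [-0.001, -0.034, 0.999, 0.0]
wrist_force: [-0.2, -1.1, -0.2]
opening: 0.001
0.55 [array([327., 295.]), array([344., 347.])]
0.68 [array([333., 279.]), array([347., 338.])]
0.75 [array([337., 272.]), array([348., 334.])]
[310.4372658  547.32135269]
```

View pics/w7a.png

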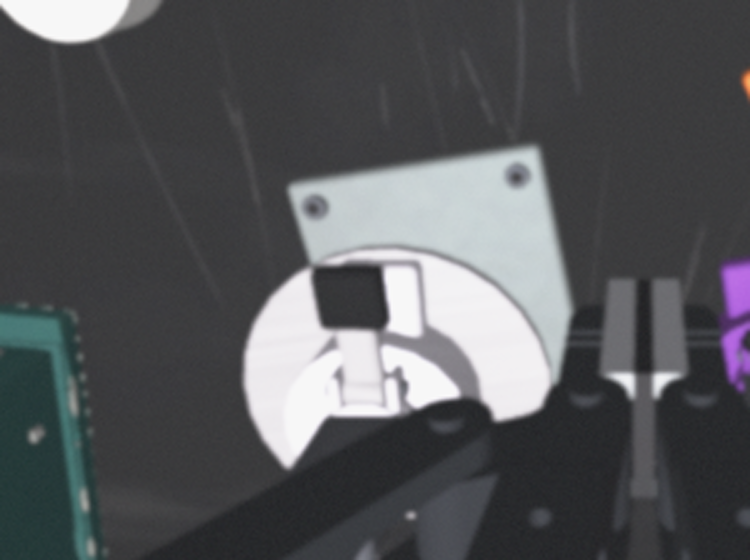

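The pad spans rows 266–328, 62 px long. That matches the prediction for the lever fully down (62 px, against 59 at 0.68 and 52 at 0.55). I'm handing in.

```bash
python3 -c "
from bench import ctrl
print(ctrl.hand_in())"
```

```text
the job is handed in; nothing more can be done
None
```

The head is on the stand, pressed home and latched, and I handed the job in at about 20 s of the 64 s allowed. No verdict came back, so this rests on my own checks.

- **Seating:** I lowered the head onto the ball by feel. First firm contact came about 11 mm above the stop, and it landed hard with the tool point at z 0.149, which puts the table near 0.090 m. Before I let go, pictures showed the pin clearly risen, the underside flush on the table and the lever still up.
- **Latch:** I released the head and pressed the lever with closed fingers until it hit its hard stop. The fingertip stopped about 39 mm above the table, where the fully-down position should be. In the last picture the pad's length matched the fully-down prediction of 0.75 rad, though it sat about 6 px (2.4 px in the uncropped image) off where I predicted.
- **Force:** The largest downward push read was about 16 N with the head's weight included, under the 20 N limit. Pressing the lever read about 11 N.
- **End state:** The arm ended clear of everything, with near-zero wrist force. I saw no sign of touching the timer, beaker or tin, but took no final position measurement of them.

**Disagreements:**
- The force I read while passing the plungers was only about 8 N, below the stated 9 to 15 N. I read force only at the end of each step, so the peak may have fallen between readings.
- The top camera put the table at 0.095 m, the wrist camera at 0.090 m.

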